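# Complete the bottle row and lock the rack gate one hole in

## Robot

A 6-joint arm with a two-finger parallel gripper is mounted at the origin on a cart in front of the work surface, level with it; the furniture and walls round the work are solid. World frame = base frame: x ahead of the robot, y to its left, z up, the work surface at z = 0. Lengths are in m, angles in degrees, forces in N, time in s.
With the tool pointing down it reaches from about 0.4 to 0.825 m from the base axis. Payload 7 kg.
Tool frame: the origin (TCP) lies midway between the tips of the shut fingers; the grasp point (between the pads) lies 19 mm behind it; z points along the fingers, y is the direction in which the jaws open and shut (so a half turn about z gives the same grasp; the last joint's range is limited). The gripper opens to 88 mm and grips with 3 to 60 N. Pads are 19 mm wide; open, the fingers measure 130 mm over their backs; the gripper's body (78 mm by 193 mm) begins 47 mm behind the grasp point.
Start: joints at [87.267, 20.546, 0.682, 0, -70.136, -16.507], TCP at [0.222, 0.637, 0.187] pointing down, gripper open.
Joint ranges: [-176.03, 176.03], [-82.01, 121.73], [-58.28, 71.71], [-173.87, 95.51], [-174.79, -0.11], [-173.66, 173.66]. Speed limits (degrees/s): [136.94, 136.94, 172.46, 180, 180, 180].

## Interface

Orientations are given as [roll, pitch, yaw] about the fixed x, y, z axes, in that order (R = Rz(yaw) Ry(pitch) Rx(roll)).
In Python, from plant import r gives the robot as it stands.
- The arm moves only by the tool carry_out, never from a script. Its argument "motion" is one flat list of numbers, 7 for each row, row after row: the turn, a rotation vector about the tool's x, y, z in degrees, then the shift along the tool's x, y, z in cm, then the finger opening in cm, from 0 to 8.76. A call has 1 to 20 rows; each row shifts and turns the commanded pose from where the row before left it, along the tool's axes as they then stand; what a row does not reach is not made up. A row lasts 1/12 s, in which the tool goes at most 41.7 mm and 7.16 degrees, less where a joint would pass 70% of its speed; a pose out of reach is approached as far as the arm can. A call is refused whole if a number of a shift passes 4.17 or a number of a turn 7.16, either way. A call with a gripper value outside its range is refused whole. The fingers move at their own pace and stop on an object; "grip_force" is the grip in N (left out, the last holds). Time passes only in rows, so rows that do not move let the fingers close. It gives the time, the measured TCP pose, the force and the opening at its end, in the units of the state.
- r.get_state(): the state, without advancing time (a new reading comes with each control period).
- r.capture(name): name is "scene" or "top" or "wrist"; returns a dict with "pixels" (400x640x3 uint8, red, green, blue), "K" (3x3 intrinsics, pixels), "R" (3x3) and "t" (3): a world point X has camera coordinates R X + t. Camera axes: x right, y down, z forward; pixel columns grow to the right and rows downward; lengths in m; the calibration is good to about 2 mm. A picture is of the moment at which its call begins. There is no depth.
- r.close_job(): hands the job in, once; it reports no verdict.
The state is a dict: "time_s": time; "joints": joint angles; "qd": joint speeds; "joint_torque": joint torques, N m; "tcp_pos": TCP position; "eef_rot": TCP orientation; "contact_force": force on the tool from outside, world axes, zero at the start; "moment": the same for the moment, N m; "gripper_width": finger opening in m.
Only numpy, scipy, OpenCV 4.12 (cv2) and the standard library are available. Lean on these libraries where they do the work, as an engineer would, in place of code of your own. Each camera call takes 0.05 s, during which the arm holds its last target. There are 200 camera calls.

## Task

Stand the two dropper bottles from the worktop upright in the rack, side by side in one row with the bottle already there and close up to it, leaving the gate's path clear. Then take the knob of the gate's lock plunger between the fingers, pull it up, slide the gate one hole towards the bottles so that it closes the row, and let the pin drop fully home in that hole. Finish while still holding the knob between the fingers, with the pin home; knock no bottle over and leave the other things where they stand.

Things in the scene. Friction and masses are not known exactly. Their poses are not given: they have to be found in the camera images.
- rack: Fixed aluminium bottle rack, deck 64 mm (its x) by 280 mm (its y), turned about the vertical. Origin under the deck's centre on the worktop; deck top 12 mm above. Lips 8 mm wide, 6 mm high along both long sides leave a 46 mm lane. An end wall (top at 47 mm) closes the -y end, inner face at y = -132 mm.
- row (a point): Middle of the bottle row, on the deck top, 57 mm from the end wall's inner face; same axes as the rack. Three bottles fit side by side with their centres about 38 mm before, at and 38 mm after this point along y. The gate's face is at +103 mm along y from here at the start and at +63 mm when locked one hole further in.
- next_hole (a point): Centre of the next lock hole towards the bottles, at deck height. Three holes 10 mm wide lie on the deck's centreline 40 mm apart: this one (rack y = +21 mm), the one the pin is in at the start (+61 mm) and one behind it (+101 mm).
- gate (a joint): Travel in m of the grey gate: 0 at the start, 0.04 at the next hole, grows towards the bottles (rack's -y); range -0.045 to 0.045. About 1.5 N friction once the pin is out; stays where left. Block 43 mm (rack x) by 56 mm, top 18 mm above the deck; a plate 36 mm high faces the bottles, 28 to 33 mm from the pin's axis.
- plunger (a joint): Lift in m of the lock plunger that rides on the gate: 0 pin home (8 mm deep in a hole), 0.016 highest. A spring pushes it down, 5 N at 0, 9 N at the top. The gate slides freely at 0.009 and above; with the pin on the deck between holes it reads 0.008. The pin is 8 mm thick, round-tipped, finds a hole from 2 mm off.
- knob (a point): Grip point on the axis of the black plunger knob, 61.5 mm above the worktop when the pin is home; moves with gate and plunger. The knob's neck is 20 mm across, from 11 mm below to 11 mm above this point; over it a head 26 mm across, 9 mm tall. Below it a steel boss 18 mm across stands 20 mm high on the gate block.
- bottle_1: Small amber dropper bottle with a dropper top, 34 mm across, 94 mm tall, origin at the centre of its underside. Already stands in the rack next to the end wall.
- bottle_2: The same kind of dropper bottle, standing upright on the worktop; origin at the centre of its underside. Grip the cylindrical body, 34 mm across, about 36 mm above its underside; above 55 mm it narrows to a 22 mm cap and an 11 mm dropper bulb.
- bottle_3: The same kind of dropper bottle, standing upright on the worktop; origin at the centre of its underside.
- microscope: Bystander: tall fixed microscope on the worktop, to the right of the bottles; origin under its base. It reaches 0.15 m to the front and back and 0.09 m to either side of its origin and is 0.38 m high: keep the arm clear of it.
- sample_cup: Bystander: sample cup with screw lid, 66 mm across, 64 mm tall, loose; origin under its centre.
- tape_roll: Bystander: roll of plaster tape lying flat, 54 mm across, 19 mm tall, loose; origin under its centre.
- porcelain_cup: Bystander: white porcelain cup, 45 mm across, 50 mm tall, loose; origin under its centre.

How it is judged (in metres and radians):
On the way, in this order (a step that is already met when the one before it is completed fails the run):
1. all three bottles stand upright in the rack's lane, let go, the gate not yet moved (x of bottle_1 in the frame of rack between -0.009 and 0.009 m and y of bottle_1 in the frame of rack between -0.132 and -0.019 m and z of each of bottle_1, bottle_2, bottle_3 in the frame of rack below 0.016 m and angle between each of bottle_1, bottle_2, bottle_3's own z axis and vertical below 0.12 rad and x of bottle_2 in the frame of rack between -0.009 and 0.009 m and y of bottle_2 in the frame of rack between -0.132 and -0.019 m and x of bottle_3 in the frame of rack between -0.009 and 0.009 m and y of bottle_3 in the frame of rack between -0.132 and -0.019 m and contact force between the fingers and bottle_1 below 0.1 N and contact force between the fingers and bottle_2 below 0.1 N and contact force between the fingers and bottle_3 below 0.1 N and value of joint gate below 0.01 m), for 0.2 s.
2. the plunger is pulled up by its knob, pin out of its hole (value of joint plunger above 0.008 m and contact force between the fingers and plunger above 2 N), for 0.1 s.
3. the gate is locked in the next hole towards the bottles (value of joint gate between 0.036 and 0.044 m and value of joint plunger below 0.003 m), for 0.2 s.
At the end, for the whole second after the job is handed in: Gate travel 0.036 to 0.044 m with the plunger under 3 mm up; fingers hold the knob (over 2 N, grasp point within 20 mm of its grip point); all three bottles at rest on the deck between end wall and gate, upright within 0.12 rad, within 9 mm of the centreline (all of step 3 and x of bottle_1 in the frame of rack between -0.009 and 0.009 m and y of bottle_1 in the frame of rack between -0.132 and -0.019 m and z of each of bottle_1, bottle_2, bottle_3 in the frame of rack below 0.016 m and angle between each of bottle_1, bottle_2, bottle_3's own z axis and vertical below 0.12 rad and x of bottle_2 in the frame of rack between -0.009 and 0.009 m and y of bottle_2 in the frame of rack between -0.132 and -0.019 m and x of bottle_3 in the frame of rack between -0.009 and 0.009 m and y of bottle_3 in the frame of rack between -0.132 and -0.019 m and contact force between the fingers and plunger above 2 N and distance between the grasp point and knob below 0.02 m and linear speed of each of bottle_1, bottle_2, bottle_3 below 0.03 m/s); the arm keeps its last pose, push and grip.
It fails at once if a bottle is knocked over (angle between any of bottle_1, bottle_2, bottle_3's own z axis and vertical above 0.7 rad).
It fails at once if a bystander is moved more than 20 mm (distance of any of sample_cup, tape_roll, porcelain_cup from where it was at the start of the episode above 0.02 m).
It also fails if it takes over 69 s, if anything falls off the work surface, if the arm or the gripper's body presses on something with over 40 N, if the wrist force passes 120 N, or if a joint passes its speed limit or range.

## Working session

There is one attempt and no reset: what is moved stays moved. The work goes in short steps, Python scripts to look and compute and a tool call to move; the robot and the scene stay as the last step left them, time stands still between calls to the robot, and variables do not carry over. Pictures are saved under pics/ and viewed, about 8 in all and at most 12, crops included, and the job is handed in when it is done.

Besides the shell and the picture viewer there is one more tool, called after "Request:" in YAML: its name, and indented under it one key for each argument. carry_out: Moves the arm, as the interface text tells. Its arguments: {"type":"object","properties":{"motion":{"type":"array"},"grip_force":{"type":"number"}},"required":["motion"]}

```bash
mkdir -p pics; cat > h.py <<'E'
import numpy as np, cv2
from plant import r
def shot(n,f,crop=None,s=1):
    c=r.capture(n); np.savez('pics/'+f+'.npz',**{k:np.array(c[k]) for k in('pixels','K','R','t')})
    save(f,f,crop,s); return c
def save(f,o,crop=None,s=1):
    p=np.load('pics/'+f+'.npz')['pixels'][:,:,::-1]
    if crop: x0,y0,x1,y1=crop; p=p[y0:y1,x0:x1]
    cv2.imwrite('pics/'+o+'.png',cv2.resize(p,None,fx=s,fy=s,interpolation=cv2.INTER_CUBIC))
def ray(f,u,v,z):
    c=np.load('pics/'+f+'.npz'); d=c['R'].T@np.linalg.inv(c['K'])@[u,v,1]; o=-c['R'].T@c['t']
    return o+d*(z-o[2])/d[2]
def proj(f,X):
    c=np.load('pics/'+f+'.npz'); q=c['K']@(c['R']@np.array(X)+c['t']); return q[:2]/q[2]
E
python3 - <<'E'
from h import *
for n in('scene','top'):
    c=shot(n,n+'0'); print(n,-c['R'].T@c['t'],c['R'][2])
s=r.get_state(); print(s['time_s'],s['tcp_pos'],s['eef_rot'],s['gripper_width'])
E
```

```text
scene [ 0.089123   -0.76373696  0.5497961 ] [ 0.49981043  0.73080855 -0.4648746 ]
top [ 0.43306107 -0.01319249  1.03735911] [ 0.17666471 -0.02033566 -0.98406099]
0.1 [0.22228697 0.63681232 0.18590122] [ 1.79913953e+02 -6.83135115e-03 -1.92452789e+01] 0.08766237543575744
```

View pics/top0.png

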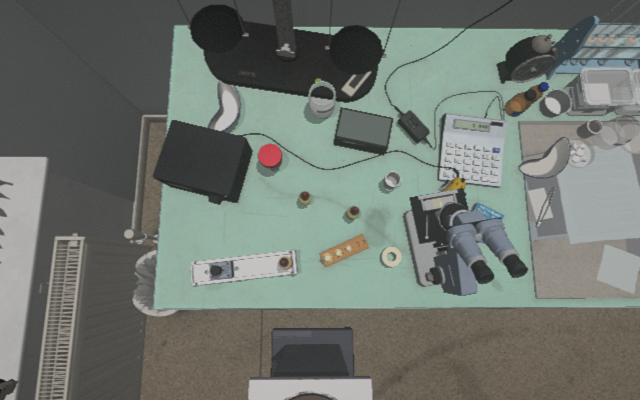

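View pics/scene0.png

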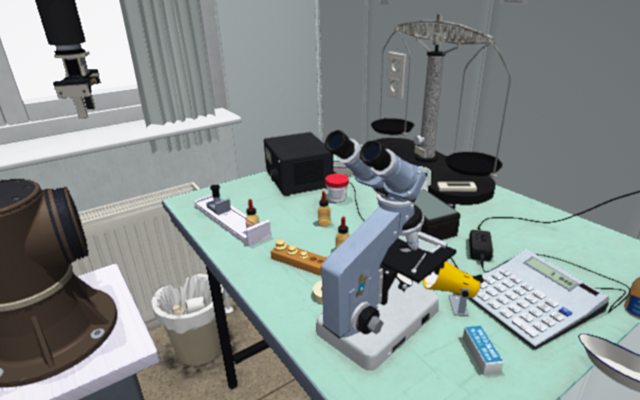

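The top view shows the rack at (245,267) with the gate at (218,269) and bottle_1 at (286,263). The two bottles stand at (305,199) and (353,213). I'll enlarge the area for pixel readings.

```bash
python3 - <<'E'
from h import *
save('top0','top0c',(180,170,380,295),4)
E
```

```text
(no output)
```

View pics/top0c.png

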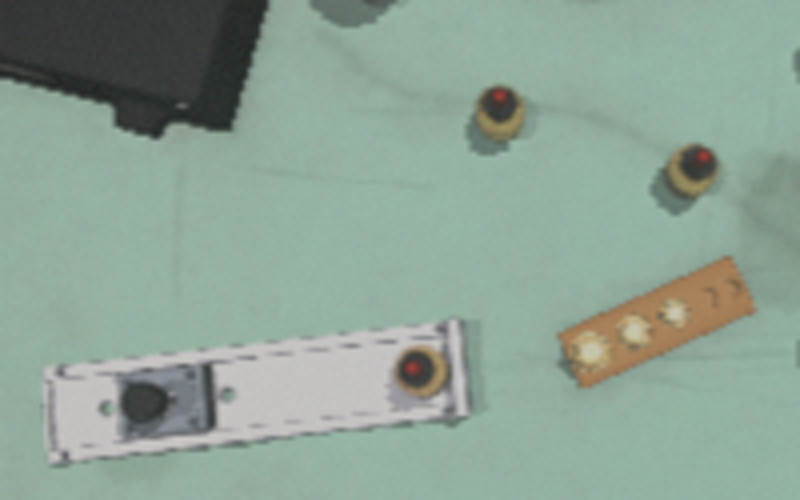

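```bash
python3 - <<'E'
from h import *
def P(u,v,z): 
    p=ray('top0',180+(u+.5)/4-.5,170+(v+.5)/4-.5,z); return p[:2].round(4)
h1,h2=P(108,408,.012),P(228,394,.012)
print('holes',h1,h2,np.linalg.norm(h1-h2))
d=(h1-h2)/np.linalg.norm(h1-h2); yaw=np.degrees(np.arctan2(-d[0],d[1])); print('rack yaw',yaw)
# edges for yaw
a,b=P(54,464,.018),P(455,417,.018); d2=(a-b)/np.linalg.norm(a-b); print('edge yaw',np.degrees(np.arctan2(-d2[0],d2[1])))
a2,b2=P(44,368,.018),P(446,322,.018); d3=(a2-b2)/np.linalg.norm(a2-b2); print('edge yaw',np.degrees(np.arctan2(-d3[0],d3[1])))
for n,(p,q) in dict(b2=((500,97),(500,113)),b3=((703,157),(692,171)),b1=((413,369),(420,372))).items(): print(n,P(*p,.092),P(*q,.055))
print('knob',P(144,402,.081))
print('wall outer',P(463,319,.047),P(468,415,.047),'left end',P(44,368,.018),P(54,464,.018))
for f in [(.092,)]: pass
print(proj('scene0',[*P(500,97,.092),.092]))
E
```

```text
holes [0.4238 0.2759] [0.4328 0.1967] 0.07970972337174427
rack yaw 6.483073692897247
edge yaw 6.464498148615903
edge yaw 6.44399688221245
b2 [0.6197 0.0141] [0.6162 0.0151]
b3 [ 0.581  -0.1155] [ 0.5774 -0.1121]
b1 [0.4478 0.0668] [0.4465 0.0654]
knob [0.428  0.2344]
wall outer [0.4807 0.0385] [0.4192 0.0346] left end [0.45   0.3179] [0.3877 0.3076]
[323.37706001 191.94851368]
```

Request:
carry_out:
  motion: [0,0,7.14,0,0,0,6,0,0,7.14,0,0,0,6,0,0,7.14,0,0,0,6,0,0,7.14,0,0,0,6,0,0,7.14,0,0,0,6,0,0,7.14,0,0,0,6,0,0,7.14,0,0,0,6,0,0,7.14,0,0,0,6,0,0,7.14,0,0,0,6,0,0,0,3.7,-1,0,6,0,0,0,3.7,-1,0,6,0,0,0,3.7,-1,0,6,0,0,0,3.7,-1,0,6,0,0,0,3.7,-1,0,6,0,0,0,3.7,-1,0,6,0,0,0,3.7,-1,0,6,0,0,0,3.7,-1,0,6,0,0,0,3.7,-1,0,6]
  grip_force: 20

```text
time_s: 1.6
tcp_pos: [0.3497, 0.3146, 0.1866]
eef_rot: [180.0, -0.0, -83.5]
contact_force: [1.3, -0.2, 0.2]
gripper_width: 0.0599
```

Request:
carry_out:
  motion: [0,0,0,3.7,-1,0,6,0,0,0,3.7,-1,0,6,0,0,0,3.7,-1,0,6,0,0,0,3.7,-1,0,6,0,0,0,2.6,-2.8,0,6,0,0,0,2.6,-2.8,0,6,0,0,0,2.6,-2.8,0,6,0,0,0,2.6,-2.8,0,6,0,0,0,2.6,-2.8,0,6,0,0,0,2.6,-2.8,0,6,0,0,0,2.6,-2.5,0,6,0,0,0,0,0,0,6,0,0,0,0,0,0,6,0,0,0,0,0,0,6]

```text
time_s: 2.77
tcp_pos: [0.6179, 0.0148, 0.1859]
eef_rot: [179.9, -0.0, -83.6]
contact_force: [-0.3, 0.2, 0.2]
gripper_width: 0.0599
```

```bash
python3 - <<'E'
from h import *
s=r.get_state(); print(s['time_s'],s['tcp_pos'],s['eef_rot'],s['gripper_width'])
c=shot('wrist','w1'); print(-c['R'].T@c['t'],c['R'])
for X in ([.618,.0146,.094],[.618,.0146,.055],[.579,-.1138,.094],[.579,-.1138,.055]): print(X,proj('w1',X))
E
```

```text
2.7667 [0.6178557  0.01481206 0.18593382] [ 1.79908431e+02 -1.67429028e-03 -8.35579728e+01] 0.059887300114575465
[ 0.62915097 -0.06837609  0.38409987] [[-0.99370184 -0.11204043  0.00189867]
 [-0.1059285   0.94475102  0.31020102]
 [-0.03654883  0.3080462  -0.95066909]]
[0.618, 0.0146, 0.094] [319.30865623 187.60064005]
[0.618, 0.0146, 0.055] [319.10005688 177.59676683]
[0.579, -0.1138, 0.094] [382.65317333  46.76970836]
[0.579, -0.1138, 0.055] [374.60793079  52.86144366]
```

View pics/w1.png

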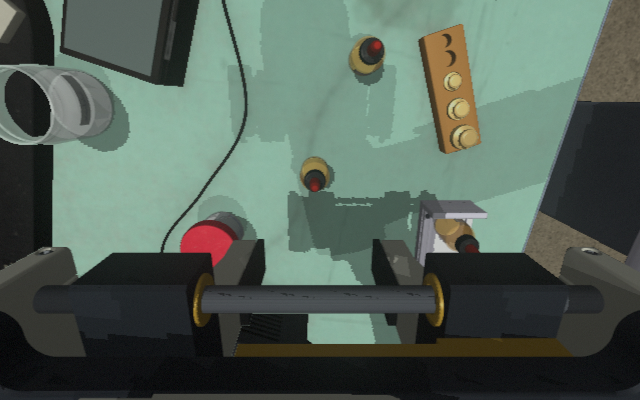

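Wrist view: the b2 bulb is at (315,187) against a predicted (319,188), and the b3 bulb at (376,45) against (383,47). Both estimates are good to about 3 mm, so I'll descend on b2.

Request:
carry_out:
  motion: [0,0,0,0,-0.15,2.5,6,0,0,0,0,0,2.5,6,0,0,0,0,0,2.5,6,0,0,0,0,0,2.5,6,0,0,0,0,0,2,6,0,0,0,0,0,1.5,6,0,0,0,0,0,1,6,0,0,0,0,0,0,6,0,0,0,0,0,0,6,0,0,0,0,0,0,4.5,0,0,0,0,0,0,3,0,0,0,0,0,0,2.5,0,0,0,0,0,0,2.5,0,0,0,0,0,0,2.5,0,0,0,0,0,0,2.5,0,0,0,0,0,0,2.5]
  grip_force: 20

```text
time_s: 4.15
tcp_pos: [0.6199, 0.0152, 0.0418]
eef_rot: [-180.0, 0.0, -83.5]
contact_force: [0.6, 0.2, 0.8]
gripper_width: 0.0258
```

```bash
python3 - <<'E'
from h import *
shot('wrist','w2',(160,60,480,380),2)
s=r.get_state(); print(s['tcp_pos'])
for X in ([.6195,.0146,.094],[.6195,.0146,.055]): print(X,proj('w2',X))
E
```

```text
[0.61989752 0.01519699 0.04176174]
[0.6195, 0.0146, 0.094] [321.92174495 263.02142596]
[0.6195, 0.0146, 0.055] [321.19619814 232.36037329]
```

View pics/w2.png

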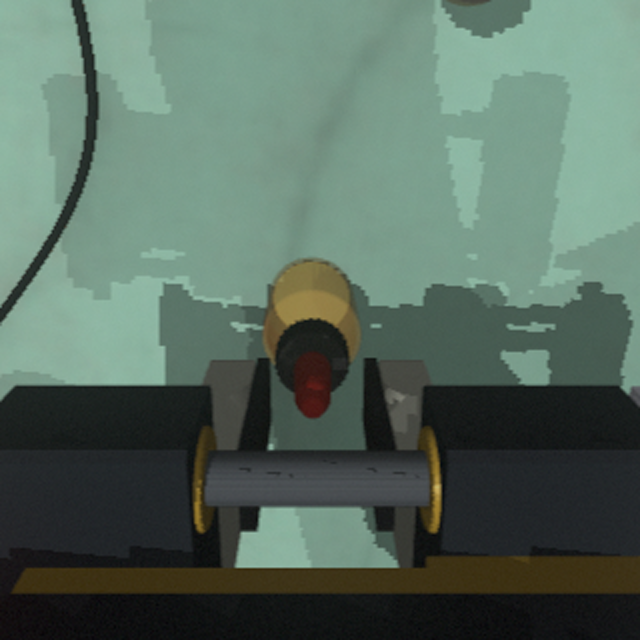

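The bulb is at raw (316,260), as predicted. I lowered only 14.5 cm instead of 15.5, so the fingers hold the shoulder. I'll open, go 1 cm lower and regrip.

Request:
carry_out:
  motion: [0,0,0,0,0,0,5,0,0,0,0,0,0,6,0,0,0,0,0,0,6,0,0,0,0,0,0.4,6,0,0,0,0,0,0.4,6,0,0,0,0,0,0.2,6,0,0,0,0,0,0,6,0,0,0,0,0,0,4.5,0,0,0,0,0,0,3,0,0,0,0,0,0,2.5,0,0,0,0,0,0,2.5,0,0,0,0,0,0,2.5,0,0,0,0,0,0,2.5,0,0,0,0,0,0,2.5]

```text
time_s: 5.37
tcp_pos: [0.6199, 0.0153, 0.0318]
eef_rot: [-180.0, 0.0, -83.5]
contact_force: [-0.2, 0.5, 0.3]
gripper_width: 0.0258
```

```bash
python3 - <<'E'
from h import *
for X in ([.62,.0152,.0418],[.62,.0152,.061],[.62,.0152,.108]): print('w2',X,(proj('w2',X)-[160,60])*2)
shot('wrist','w3',(160,60,480,380),2)
s=r.get_state();print(s['gripper_width'],s['joint_torque'])
for X in ([.62,.0152,.0318],[.62,.0152,.051],[.62,.0152,.094]): print('w3',X,(proj('w3',X)-[160,60])*2)
E
```

```text
w2 [0.62, 0.0152, 0.0418] [320.3608555  330.22984616]
w2 [0.62, 0.0152, 0.061] [320.77146261 354.21929598]
w2 [0.62, 0.0152, 0.108] [322.19397847 437.32884789]
0.025581081248322333 [ 8.56650968e-04 -5.62353516e+01  2.36850089e+01  5.65181673e+00
  1.81961898e-02 -5.39109715e-05]
w3 [0.62, 0.0152, 0.0318] [320.37966032 330.06156954]
w3 [0.62, 0.0152, 0.051] [320.79150769 354.0400525 ]
w3 [0.62, 0.0152, 0.094] [322.06502146 428.18627841]
```

View pics/w3.png

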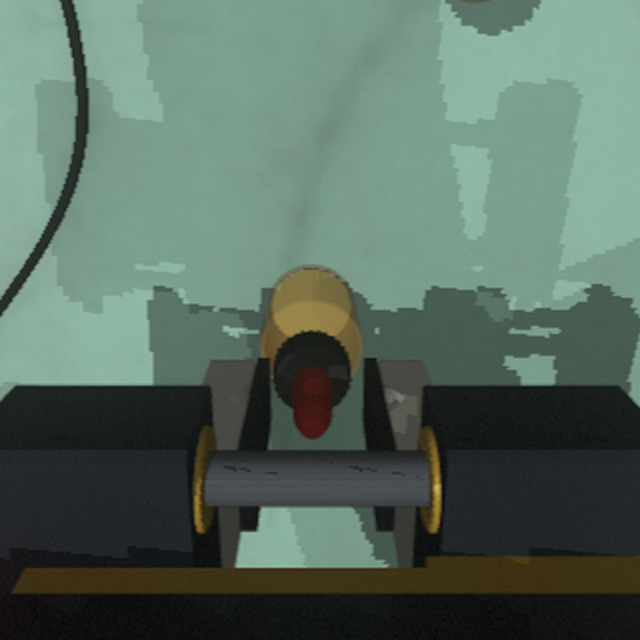

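```bash
python3 - <<'E'
from h import *
tx=np.array([.1127,-.9936,0]);ty=np.array([-.9936,-.1127,0]);T=np.array([.6199,.0153,.0318])
f=lambda p:((proj('w3',p)-[160,60])*2).round(0)
for a in(.0095,0,-.0095):
  for b in (.013,-.013):
    print(a,b,[f(T+a*tx+b*ty+[0,0,h]) for h in(0,.019,.04,.066)])
B=T*[1,1,0]
print('base front',f(B+.017*tx),'sides z.03',f(B+.017*ty+[0,0,.03]),f(B-.017*ty+[0,0,.03]),'shoulder front',f(B+.017*tx+[0,0,.055]))
print('cap top center', f(B+[0,0,.075]),'bulb',f(B+[0,0,.094]))
print(np.load('pics/w3.npz')['K'])
E
```

```text
0.0095 0.013 [array([359., 304.]), array([363., 326.]), array([369., 355.]), array([377., 402.])]
0.0095 -0.013 [array([282., 304.]), array([279., 326.]), array([275., 355.]), array([268., 402.])]
0 0.013 [array([359., 330.]), array([363., 354.]), array([368., 386.]), array([376., 437.])]
0 -0.013 [array([283., 330.]), array([280., 354.]), array([275., 386.]), array([269., 437.])]
-0.0095 0.013 [array([358., 356.]), array([362., 381.]), array([367., 416.]), array([375., 471.])]
-0.0095 -0.013 [array([283., 356.]), array([280., 381.]), array([276., 416.]), array([270., 471.])]
base front [320. 257.] sides z.03 [370. 328.] [271. 328.] shoulder front [321. 308.]
cap top center [322. 391.] bulb [322. 429.]
[[313.33328      0.         318.02808378]
 [  0.         313.33328    198.41656802]
 [  0.           0.           1.        ]]
```

The fingers read 25.8 mm at a place where the 34 mm body should stop them. In the picture they also end about 40 mm higher than the nominal TCP. I'll test by closing further with a light grip.

Request:
carry_out:
  motion: [0,0,0,0,0,0,2.3,0,0,0,0,0,0,2.1,0,0,0,0,0,0,1.9,0,0,0,0,0,0,1.7,0,0,0,0,0,0,1.7,0,0,0,0,0,0,1.7,0,0,0,0,0,0,1.7]
  grip_force: 5

```text
time_s: 6.0
tcp_pos: [0.6199, 0.0152, 0.0318]
eef_rot: [180.0, -0.0, -83.5]
contact_force: [-1.3, 0.7, -0.2]
gripper_width: 0.017
```

```bash
python3 - <<'E'
from h import *
shot('wrist','w4',(160,60,480,380),2)
shot('scene','s4'); a=np.load('pics/s4.npz')['pixels'][:,:,::-1][150:270,240:440]
b=cv2.imread('pics/w4.png'); a=cv2.resize(a,(800,480),interpolation=cv2.INTER_CUBIC)
cv2.imwrite('pics/c4.png',cv2.resize(np.hstack([b[:480],a[:,160:]]),(800,300)) if 0 else np.hstack([b[160:640,160:480],a[:,200:680]]))
E
```

```text
(no output)
```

View pics/c4.png

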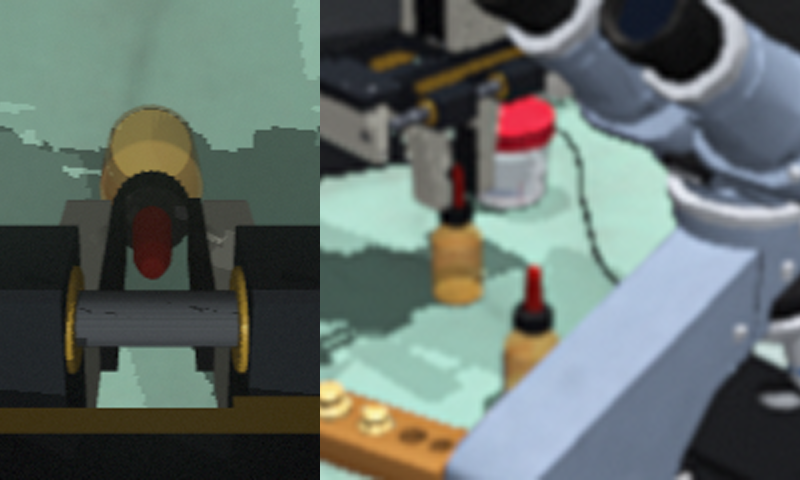

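```bash
python3 - <<'E'
from h import *
tx=np.array([.1127,-.9936,0]);ty=np.array([-.9936,-.1127,0]);T=np.array([.6199,.0152,.0318])
for h in(.03,.035,.04,.045,.05):
  print(h,'scene',[proj('s4',T+.0095*tx+b*ty+[0,0,h]).round(1) for b in(.0085,.029)],'wrist',[((proj('w4',T+a*tx+b*ty+[0,0,h])-[160,60])*2).round(0) for a,b in((.0095,.0085),(.0095,-.0085),(0,.0085))])
print('bottle cap top/bulb/base front',proj('s4',T*[1,1,0]+[0,0,.094]),proj('s4',T*[1,1,0]))
save('s4','s4c',(300,170,370,230),10)
E
```

```text
0.03 scene [array([323.5, 205.1]), array([317.2, 207.8])] wrist [array([351., 340.]), array([292., 340.]), array([350., 370.])]
0.035 scene [array([323.4, 203.3]), array([317.1, 206. ])] wrist [array([351., 347.]), array([292., 347.]), array([351., 378.])]
0.04 scene [array([323.4, 201.4]), array([317. , 204.1])] wrist [array([352., 355.]), array([291., 355.]), array([352., 386.])]
0.045 scene [array([323.3, 199.6]), array([317. , 202.3])] wrist [array([353., 363.]), array([290., 363.]), array([353., 395.])]
0.05 scene [array([323.3, 197.8]), array([316.9, 200.5])] wrist [array([355., 371.]), array([290., 371.]), array([354., 404.])]
bottle cap top/bulb/base front [323.16705729 191.03942755] [324.07878705 224.11427193]
```

View pics/s4c.png

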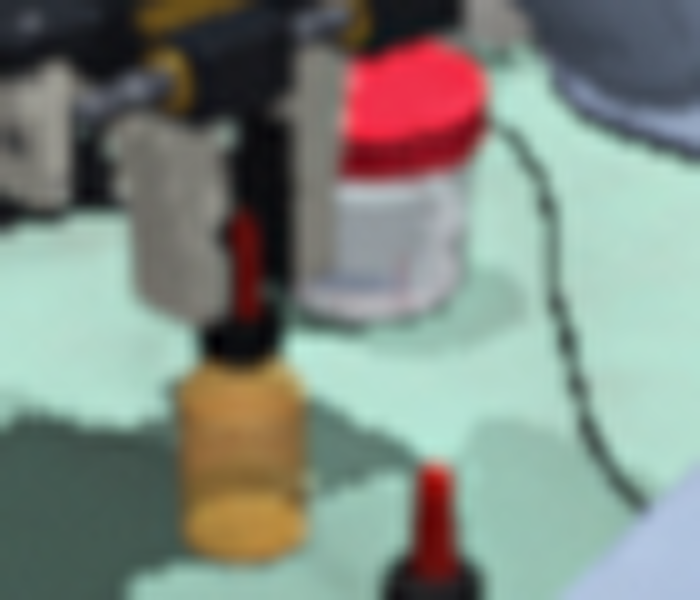

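Both views show the bottle on the tool axis, with the bulb at about (324,191) in the scene view. The real fingertips are about 41 mm above the reported TCP, with the finger's bottom edge at about (320,201). I'll apply that offset and go down in steps while watching the force.

Request:
carry_out:
  motion: [0,0,0,0,0,0,4,0,0,0,0,0,0,6,0,0,0,0,0,0,6,0,0,0,0,0,0,6,0,0,0,0,0,1,6,0,0,0,0,0,1,6,0,0,0,0,0,1,6,0,0,0,0,0,0.5,6,0,0,0,0,0,0.3,6,0,0,0,0,0,0.1,6,0,0,0,0,0,0,6]
  grip_force: 20

```text
time_s: 7.02
tcp_pos: [0.6198, 0.0152, -0.0077]
eef_rot: [180.0, -0.0, -83.5]
contact_force: [-0.3, -0.1, 0.0]
gripper_width: 0.0599
```

Request:
carry_out:
  motion: [0,0,0,0,0,0,4.5,0,0,0,0,0,0,3.6,0,0,0,0,0,0,2.8,0,0,0,0,0,0,2.8,0,0,0,0,0,0,2.8,0,0,0,0,0,0,2.8,0,0,0,0,0,0,2.8]
  grip_force: 20

```text
time_s: 7.6
tcp_pos: [0.6202, 0.0153, -0.0069]
eef_rot: [-180.0, 0.0, -83.5]
contact_force: [0.3, 0.2, 1.9]
gripper_width: 0.0325
```

Request:
carry_out:
  motion: [0,0,0,0,0,0,4.5,0,0,0,0,0,0,4.5,0,0,0,0,0,0,4.5,0,0,0,0,0,0.3,4.5,0,0,0,0,0,0.3,4.5,0,0,0,0,0,0,4.5,0,0,0,0,0,0,3.6,0,0,0,0,0,0,2.8,0,0,0,0,0,0,2.8,0,0,0,0,0,0,2.8,0,0,0,0,0,0,2.8]

```text
time_s: 8.52
tcp_pos: [0.6198, 0.0153, -0.0132]
eef_rot: [180.0, 0.0, -83.5]
contact_force: [-0.5, -0.3, -1.0]
gripper_width: 0.0328
```

Request:
carry_out:
  motion: [0,0,0,0,0,-0.5,2.8,0,0,0,0,0,-1,2.8,0,0,0,0,0,-1.5,2.8,0,0,0,0,0,-2,2.8,0,0,0,0,0,-2,2.8,0,0,0,0,0,-2,2.8,0,0,0,0,0,-2,2.8,0,0,0,0,0,-1.5,2.8,0,0,0,0,0,-1,2.8,0,0,0,0,0,0,2.8]

```text
time_s: 9.35
tcp_pos: [0.6214, 0.0155, 0.1251]
eef_rot: [-179.7, 0.0, -83.5]
contact_force: [0.3, 0.4, -1.1]
gripper_width: 0.0329
```

```bash
python3 - <<'E'
from h import *
shot('wrist','w5'); shot('scene','s5')
a=cv2.imread('pics/w5.png')[60:380,160:480]; b=np.load('pics/s5.npz')['pixels'][:,:,::-1][110:230,270:390]
cv2.imwrite('pics/c5.png',np.hstack([cv2.resize(a,(400,400)),cv2.resize(b,(400,400),interpolation=cv2.INTER_CUBIC)]))
T=r.get_state()['tcp_pos']; print(T)
for h in(.0135,.0685,.1075): print(h,(proj('w5',T+[0,0,h])-[160,60])*1.25,(proj('s5',T+[0,0,h])-[270,110])/.3)
E
```

```text
[0.6197311  0.01535611 0.12187157]
0.0135 [203.69373493 214.19737847] [175.48914567 218.62505311]
0.0685 [205.16410999 272.24165534] [173.5096228  147.10514369]
0.1075 [207.0145734  345.29023516] [172.04359639  94.1377959 ]
```

View pics/c5.png

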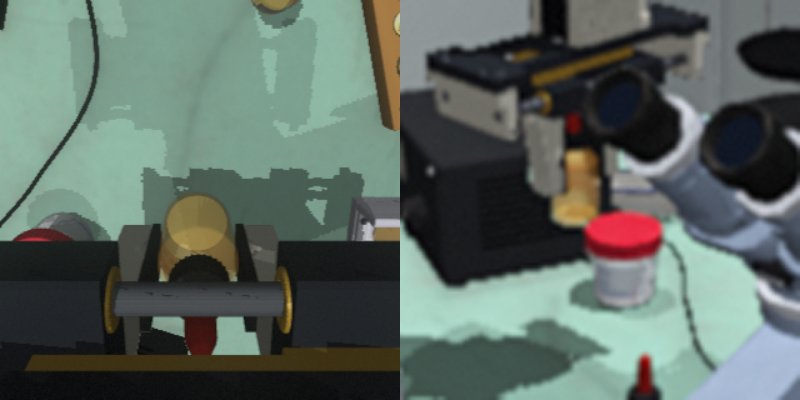

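The bottle is held upright. Now I'll carry it over the rack and hover low in the lane.

Request:
carry_out:
  motion: [0,0,0,-1,1.5,0,2.8,0,0,0,-1.4,2.2,0,2.8,0,0,0,-1.4,2.2,0,2.8,0,0,0,-1.4,2.2,0,2.8,0,0,0,-1.4,2.2,0,2.8,0,0,0,-1.4,2.2,0,2.8,0,0,0,-1.4,2.2,0,2.8,0,0,0,-1.2,1.8,0,2.8,0,0,0,0,0,1,2.8,0,0,0,0,0,2,2.8,0,0,0,0,0,2,2.8,0,0,0,0,0,2,2.8,0,0,0,0,0,2,2.8,0,0,0,0,0,1,2.8,0,0,0,0,0,0.5,2.8,0,0,0,0,0,0,2.8,0,0,0,0,0,0,2.8]

```text
time_s: 10.87
tcp_pos: [0.4438, 0.1017, 0.0165]
eef_rot: [179.9, -0.0, -83.5]
contact_force: [-0.2, 0.6, -0.5]
gripper_width: 0.0326
```

```bash
python3 - <<'E'
from h import *
shot('wrist','w6',(200,60,440,240),3.3); s=r.get_state();T=s['tcp_pos']; print(T,s['gripper_width'],s['contact_force'])
O=np.array([.4352,.1757,0]);Y=np.array([-.1127,.9936,0]);X=np.array([.9936,.1127,0])
f=lambda p:((proj('w6',p)-[200,60])*3.3).round(0)
print('lips inner wall end',f(O+.023*X-.132*Y+[0,0,.018]),f(O-.023*X-.132*Y+[0,0,.018]))
print('lips inner at -100',f(O+.023*X-.1*Y+[0,0,.018]),f(O-.023*X-.1*Y+[0,0,.018]))
print('b1 bulb/shoulder at -.111',f(O-.111*Y+[0,0,.106]),f(O-.111*Y+[0,0,.067]))
print('held base',f(T+[0,0,.0135]),'bulb',f(T+[0,0,.1075]))
E
```

```text
[0.44419464 0.10200427 0.01703121] 0.03262413645948236 [-0.28340268  0.21514945 -0.37244466]
lips inner wall end [277. 267.] [520. 267.]
lips inner at -100 [282. 429.] [514. 429.]
b1 bulb/shoulder at -.111 [406. 556.] [401. 452.]
held base [395. 574.] bulb [401. 937.]
```

View pics/w6.png

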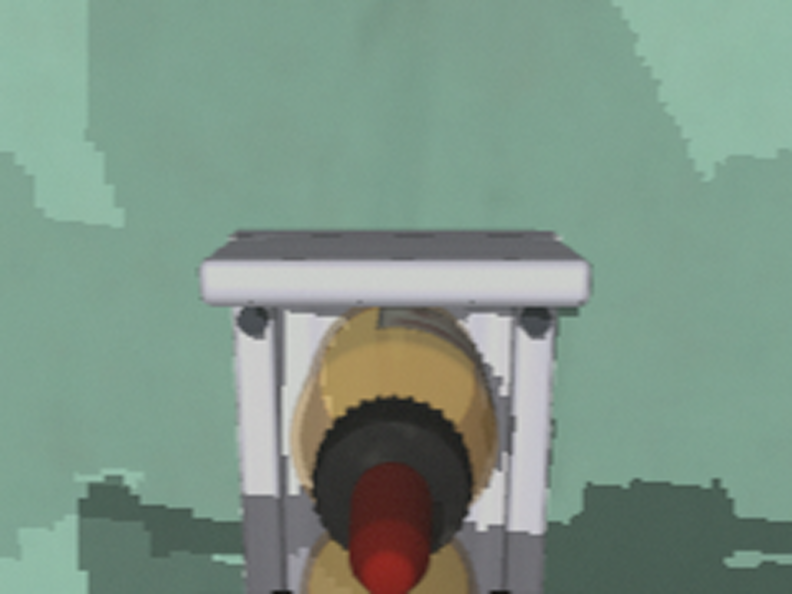

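The lane inner edges are at u≈283 and 512, centred on the held bottle (u≈388) to within 2 mm. Lowering to the deck.

Request:
carry_out:
  motion: [0,0,0,0,0,0.6,2.8,0,0,0,0,0,0.5,2.8,0,0,0,0,0,0.4,2.8,0,0,0,0,0,0.2,2.8,0,0,0,0,0,0.1,2.8,0,0,0,0,0,0,2.8]

```text
time_s: 11.42
tcp_pos: [0.4438, 0.1018, -0.0013]
eef_rot: [180.0, -0.0, -83.5]
contact_force: [-1.0, -0.8, -1.0]
gripper_width: 0.0327
```

Request:
carry_out:
  motion: [0,0,0,0,0,0.1,2.8,0,0,0,0,0,0.1,2.8,0,0,0,0,0,0,2.8]

```text
time_s: 11.67
tcp_pos: [0.4445, 0.102, -0.0018]
eef_rot: [-179.9, -0.0, -83.4]
contact_force: [-5.5, -0.7, 19.8]
gripper_width: 0.0327
```

Deck contact at 20 N. I'll release slowly, rise clear, and take a top view after moving towards b3.

Request:
carry_out:
  motion: [0,0,0,0,0,-0.1,2.8,0,0,0,0,0,0,3.2,0,0,0,0,0,0,3.6,0,0,0,0,0,0,4.2,0,0,0,0,0,0,5,0,0,0,0,0,0,6,0,0,0,0,0,-1,6,0,0,0,0,0,-2,6,0,0,0,0,0,-2.5,6,0,0,0,0,0,-2.5,6,0,0,0,0,0,-2.5,6,0,0,0,0,0,-1.5,6,0,0,0,2.5,-1.5,0,6,0,0,0,3.5,-2.2,0,6,0,0,0,3.5,-2.2,0,6,0,0,0,3.5,-2.2,0,6,0,0,0,3.5,-2.2,0,6,0,0,0,3,-1.6,0,6,0,0,0,0,0,0,6,0,0,0,0,0,0,6]

```text
time_s: 13.33
tcp_pos: [0.5844, -0.0802, 0.1165]
eef_rot: [179.9, -0.0, -83.7]
contact_force: [0.6, -0.2, -0.5]
gripper_width: 0.0599
```

```bash
python3 - <<'E'
from h import *
shot('wrist','w7'); shot('top','t7')
a=cv2.imread('pics/w7.png')[0:240,220:480]; b=cv2.imread('pics/t7.png')[225:300,180:310]
cv2.imwrite('pics/c7.png',np.vstack([cv2.resize(b,(780,450),interpolation=cv2.INTER_CUBIC)]))
cv2.imwrite('pics/w7c.png',cv2.resize(a,None,fx=2,fy=2))
s=r.get_state();T=s['tcp_pos']; print(s['time_s'],T,s['gripper_width'],s['contact_force'])
for z in(.094,.055,0): print('w7',(proj('w7',[.580,-.1140,z])))
d=np.array([-.0,0,0])
# red blobs in wrist
for f in('w7','t7'):
  p=np.load(f'pics/{f}.npz')['pixels'].astype(int); m=((p[...,0]>90)&(p[...,1]<50)&(p[...,2]<50)).astype(np.uint8)
  n,l,st,c=cv2.connectedComponentsWithStats(m)
  print(f,[(c[i].round(1).tolist(),int(st[i,4])) for i in range(1,n) if st[i,4]>2])
E
```

```text
13.4333 [ 0.58366025 -0.07839918  0.11712345] 0.05978599728618792 [-0.22670349  0.12788876  0.49306109]
w7 [331.32647455 170.35695081]
w7 [329.34497515 159.88533235]
w7 [327.34358795 149.30861292]
w7 [([325.7, 166.5], 94)]
t7 [([268.3, 263.3], 3)]
```

View pics/c7.png

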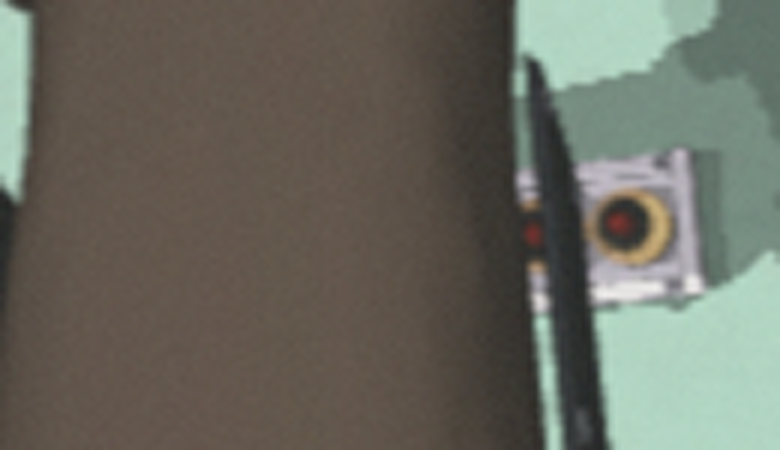

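b1 is unmoved at (283,262), and b2 stands next to it with its bulb at (268.5,264), about 38 mm away. Next I pick b3, using image code for the checks.

Request:
carry_out:
  motion: [0,0,0,1.7,0.4,0,5,0,0,0,1.8,0.4,0,5,0,0,0,0,0,1,5,0,0,0,0,0,2,5,0,0,0,0,0,2,5,0,0,0,0,0,2,5,0,0,0,0,0,2,5,0,0,0,0,0,2,5,0,0,0,0,0,1.5,5,0,0,0,0,0,0.5,5,0,0,0,0,0,0,5,0,0,0,0,0,0,5]

```text
time_s: 14.43
tcp_pos: [0.5805, -0.1133, -0.0117]
eef_rot: [-180.0, -0.0, -83.4]
contact_force: [0.8, -0.4, -0.9]
gripper_width: 0.0498
```

```bash
python3 - <<'E'
from h import *
shot('wrist','w8'); s=r.get_state();T=s['tcp_pos']; print(T,s['contact_force'])
for f in('w3','w8'):
  p=np.load(f'pics/{f}.npz')['pixels'].astype(int); m=((p[...,0]>90)&(p[...,1]<50)&(p[...,2]<50)).astype(np.uint8)
  n,l,st,c=cv2.connectedComponentsWithStats(m)
  print(f,[(c[i].round(1).tolist(),st[i].tolist()) for i in range(1,n) if st[i,4]>20])
for z in(.078,.094): print(proj('w3',[.62,.0153,z]),proj('w8',[T[0],T[1],z]))
E
```

```text
[ 0.58101138 -0.11343729 -0.01119129] [ 0.0479605  -0.41510566  0.37418556]
w3 [([118.2, 319.8], [93, 314, 48, 18, 95])]
w8 []
[320.73865415 258.38488371] [320.55577499 309.9616849 ]
[321.00911346 274.26863667] [320.89320596 338.50779174]
```

Request:
carry_out:
  motion: [0,0,0,0,0,0.15,4.5,0,0,0,0,0,0,3.6,0,0,0,0,0,0,2.8,0,0,0,0,0,0,2.8,0,0,0,0,0,0,2.8,0,0,0,0,0,0,2.8,0,0,0,0,0,0,2.8]

```text
time_s: 15.07
tcp_pos: [0.5807, -0.1141, -0.0132]
eef_rot: [-180.0, -0.0, -83.5]
contact_force: [-0.9, -0.5, 5.1]
gripper_width: 0.0329
```

Request:
carry_out:
  motion: [0,0,0,0,0,-0.5,2.8,0,0,0,0,0,-1,2.8,0,0,0,0,0,-2,2.8,0,0,0,0,0,-2,2.8,0,0,0,0,0,-2.5,2.8,0,0,0,0,0,-2.5,2.8,0,0,0,0,0,-2,2.8,0,0,0,0,0,-1,2.8,0,0,0,-1.2,0.5,0,2.8,0,0,0,-2.4,1,0,2.8,0,0,0,-2.6,1.1,0,2.8,0,0,0,-2.6,1.1,0,2.8,0,0,0,-2.6,1.1,0,2.8,0,0,0,-2.6,1.1,0,2.8,0,0,0,-2.6,1.1,0,2.8,0,0,0,-2.6,1.1,0,2.8,0,0,0,-2.6,1.1,0,2.8,0,0,0,-2.4,1,0,2.8,0,0,0,-1.6,0.6,0,2.8,0,0,0,-0.9,0.5,0,2.8]

```text
time_s: 16.73
tcp_pos: [0.436, 0.1397, 0.1205]
eef_rot: [179.9, -0.0, -83.4]
contact_force: [-0.2, 0.0, -0.4]
gripper_width: 0.0325
```

Request:
carry_out:
  motion: [0,0,0,0,0,0,2.8,0,0,0,0,0,0,2.8,0,0,0,0,0,1,2.8,0,0,0,0,0,2,2.8,0,0,0,0,0,2,2.8,0,0,0,0,0,2,2.8,0,0,0,0,0,2,2.8,0,0,0,0,0,1,2.8,0,0,0,0,0,0,2.8,0,0,0,0,0,0,2.8]

```text
time_s: 17.57
tcp_pos: [0.4377, 0.1374, 0.0208]
eef_rot: [179.9, -0.1, -83.6]
contact_force: [0.3, 0.7, -0.0]
gripper_width: 0.0329
```

```bash
python3 - <<'E'
from h import *
shot('wrist','w9',(200,40,440,240),3); s=r.get_state();T=s['tcp_pos']; print(T,s['gripper_width'],s['contact_force'])
O=np.array([.4352,.1757,0]);Y=np.array([-.1127,.9936,0]);X=np.array([.9936,.1127,0])
print('rack',(T-O)@X,(T-O)@Y)
f=lambda p:((proj('w9',p)-[200,40])*3).round(0)
print('lips inner at -60',f(O+.023*X-.06*Y+[0,0,.018]),f(O-.023*X-.06*Y+[0,0,.018]))
for y in(-.111,-.073): print(y,f(O+y*Y+[0,0,.106]),f(O+y*Y+[0,0,.067]))
print('held base',f(T+[0,0,.0135]),'front',f(T-.017*Y+[0,0,.0135]))
E
```

```text
[0.43819708 0.13791659 0.02146443] 0.03269351377339465 [-0.26583632  0.40579861 -0.31290175]
rack -0.0012802921956535473 -0.03787936702325635
lips inner at -60 [250. 462.] [455. 461.]
-0.111 [352. 268.] [352. 244.]
-0.073 [353. 565.] [352. 473.]
held base [359. 584.] front [359. 509.]
```

View pics/w9.png

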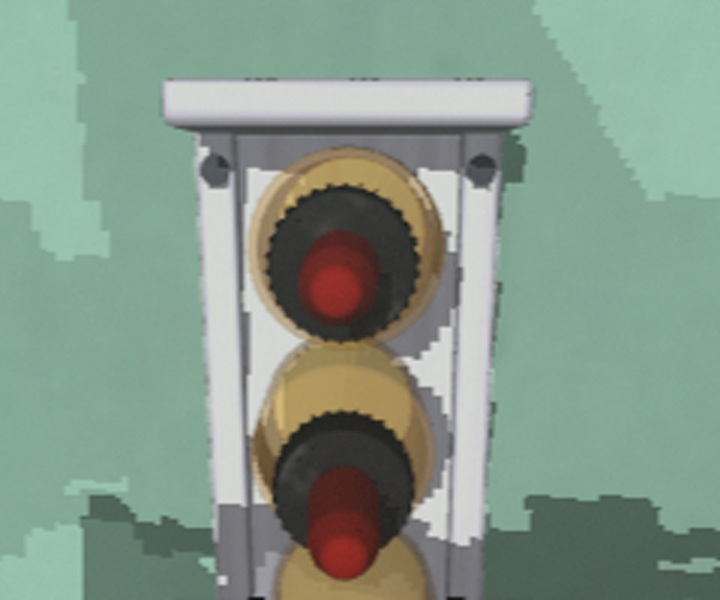

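b1's bulb is at (333,292) and b2's at (343,555), so they stand nearly touching at rack y ≈ -0.108 and -0.074. The held b3 is at u≈353 against a lane centre of 348, and 36 mm from b2. Lowering it.

Request:
carry_out:
  motion: [0,0,0,0,0,0.7,2.8,0,0,0,0,0,0.6,2.8,0,0,0,0,0,0.5,2.8,0,0,0,0,0,0.3,2.8,0,0,0,0,0,0.1,2.8,0,0,0,0,0,0,2.8]

```text
time_s: 18.12
tcp_pos: [0.4376, 0.1383, -0.0009]
eef_rot: [180.0, -0.0, -83.5]
contact_force: [0.2, -0.2, -0.7]
gripper_width: 0.0328
```

Request:
carry_out:
  motion: [0,0,0,0,0,0.1,2.8,0,0,0,0,0,0.05,2.8,0,0,0,0,0,0,3.2,0,0,0,0,0,0,3.6,0,0,0,0,0,0,4.2,0,0,0,0,0,0,5,0,0,0,0,0,0,6,0,0,0,0,0,-1,6,0,0,0,0,0,-2,6,0,0,0,0,0,-2.5,6,0,0,0,0,0,-2.5,6,0,0,0,0,0,-2,6,0,0,0,0,0,0,6,0,0,0,0,0,0,6]

```text
time_s: 19.28
tcp_pos: [0.4384, 0.139, 0.0988]
eef_rot: [-179.9, 0.1, -83.5]
contact_force: [-0.5, 0.0, -0.8]
gripper_width: 0.0597
```

```bash
python3 - <<'E'
from h import *
shot('wrist','w10'); s=r.get_state();T=s['tcp_pos']; print(T,s['gripper_width'],s['contact_force'])
O=np.array([.4352,.1757,0]);Y=np.array([-.1127,.9936,0]);X=np.array([.9936,.1127,0])
p=np.load('pics/w10.npz')['pixels'].astype(int); m=((p[...,0]>90)&(p[...,1]<60)&(p[...,2]<60)).astype(np.uint8)
n,l,st,c=cv2.connectedComponentsWithStats(m)
for i in range(1,n):
  if st[i,4]>20:
    x,y,w,h,a=st[i]; q=ray('w10',x+w/2,y+h-w/2,.104)-O; print(st[i].tolist(),'rack',(q@X).round(4),(q@Y).round(4))
E
```

```text
[0.43766683 0.13851009 0.09774854] 0.05999119353686429 [-0.61828083  0.46816679 -0.72542254]
[309, 110, 13, 14, 151] rack 0.0021 -0.1086
[310, 166, 13, 14, 143] rack 0.0016 -0.0743
[312, 217, 10, 9, 58] rack 0.0013 -0.042
```

Request:
carry_out:
  motion: [0,0,0,-1.5,-0.1,0,6,0,0,0,-2.5,0,0,6,0,0,0,-2.5,0,0,6,0,0,0,-2,0,0,6,0,0,0,-1.2,0,0,6,0,0,0,0,0,0,6,0,0,0,0,0,0,6,0,0,0,0,0,0,6]

```text
time_s: 20.0
tcp_pos: [0.4273, 0.234, 0.097]
eef_rot: [179.9, -0.1, -83.5]
contact_force: [-0.4, 0.4, -0.6]
gripper_width: 0.0604
```

```bash
python3 - <<'E'
from h import *
c=shot('wrist','w11'); s=r.get_state();T=s['tcp_pos']; print(T,s['gripper_width'],s['contact_force'])
O=np.array([.4352,.1757,0]);Y=np.array([-.1127,.9936,0]);X=np.array([.9936,.1127,0])
print('rack',(T-O)@X,(T-O)@Y)
K=O+.061*Y
f=lambda p:proj('w11',p).round(1)
print('knob head',f(K+[0,0,.0815]),'front',f(K-.013*Y+[0,0,.0815]),'next hole',f(O+.021*Y+[0,0,.012]), 'plate face',f(O+.028*Y+[0,0,.048]))
g=cv2.cvtColor(c['pixels'],cv2.COLOR_RGB2GRAY); u,v=f(K+[0,0,.0815]).astype(int)
print('col',[(y,int(g[y,u-1])) for y in range(v-70,v+40,3)])
for dv in(-12,-6,0): print('row',v+dv,[(x,int(g[v+dv,x])) for x in range(u-45,u+46,3)])
p=c['pixels'].astype(int); m=((p[...,0]>90)&(p[...,1]<60)&(p[...,2]<60)).astype(np.uint8)
n,l,st,cc=cv2.connectedComponentsWithStats(m)
for i in range(1,n):
  if st[i,4]>20:
    x,y,w,h,a=st[i]; q=ray('w11',x+w/2,y+h-w/2,.104)-O; print(st[i].tolist(),'rack',(q@X).round(4),(q@Y).round(4))
E
```

```text
[0.42748592 0.23395314 0.0972547 ] 0.05983630454713303 [-0.97851959  0.61635301  0.64071102]
rack -0.0010995778066842047 0.058749697028830414
knob head [318.4 219.6] front [318.4 202.8] next hole [318.2 149.8] plate face [318.3 165.8]
col [(149, 153), (152, 153), (155, 149), (158, 140), (161, 133), (164, 72), (167, 70), (170, 120), (173, 115), (176, 125), (179, 126), (182, 123), (185, 123), (188, 123), (191, 95), (194, 78), (197, 74), (200, 34), (203, 34), (206, 35), (209, 44), (212, 40), (215, 37), (218, 49), (221, 39), (224, 40), (227, 38), (230, 45), (233, 39), (236, 36), (239, 131), (242, 150), (245, 148), (248, 148), (251, 148), (254, 148), (257, 147)]
row 207 [(273, 115), (276, 114), (279, 114), (282, 114), (285, 166), (288, 150), (291, 148), (294, 83), (297, 95), (300, 95), (303, 96), (306, 42), (309, 36), (312, 41), (315, 38), (318, 42), (321, 39), (324, 34), (327, 36), (330, 95), (333, 92), (336, 93), (339, 121), (342, 159), (345, 205), (348, 208), (351, 113), (354, 105), (357, 104), (360, 104), (363, 105)]
row 213 [(273, 112), (276, 116), (279, 114), (282, 113), (285, 136), (288, 147), (291, 148), (294, 81), (297, 94), (300, 92), (303, 35), (306, 37), (309, 41), (312, 41), (315, 41), (318, 41), (321, 41), (324, 39), (327, 38), (330, 38), (333, 91), (336, 92), (339, 83), (342, 123), (345, 147), (348, 148), (351, 138), (354, 160), (357, 162), (360, 160), (363, 142)]
row 219 [(273, 114), (276, 113), (279, 112), (282, 112), (285, 132), (288, 148), (291, 149), (294, 80), (297, 90), (300, 44), (303, 39), (306, 38), (309, 42), (312, 39), (315, 41), (318, 39), (321, 40), (324, 40), (327, 42), (330, 37), (333, 39), (336, 90), (339, 93), (342, 132), (345, 146), (348, 144), (351, 103), (354, 105), (357, 104), (360, 106), (363, 105)]
[308, 0, 15, 6, 63] rack 0.0017 -0.0744
[309, 64, 14, 13, 142] rack 0.0015 -0.0392
```

The knob head is at v 200–238, u 300–334, as predicted. All bottles are in line at rack y -0.108, -0.074 and -0.039. Going down onto the knob.

Request:
carry_out:
  motion: [0,0,0,-0.2,-0.1,1.5,6,0,0,0,0,0,2,6,0,0,0,0,0,2,6,0,0,0,0,0,1.5,6,0,0,0,0,0,1.3,6,0,0,0,0,0,1,6,0,0,0,0,0,0.5,6,0,0,0,0,0,0,6,0,0,0,0,0,0,6]

```text
time_s: 20.8
tcp_pos: [0.4287, 0.2366, -0.0]
eef_rot: [180.0, -0.0, -83.5]
contact_force: [0.2, 0.9, 0.4]
gripper_width: 0.0597
```

Request:
carry_out:
  motion: [0,0,0,0,0,0,4.5,0,0,0,0,0,0,3.5,0,0,0,0,0,0,3,0,0,0,0,0,0,2.5,0,0,0,0,0,0,2,0,0,0,0,0,0,1.5,0,0,0,0,0,0,1.5,0,0,0,0,0,0,1.5,0,0,0,0,0,0,1.5]
  grip_force: 25

```text
time_s: 21.55
tcp_pos: [0.4281, 0.2369, -0.0001]
eef_rot: [180.0, -0.0, -83.5]
contact_force: [-4.3, -1.1, 6.1]
gripper_width: 0.024
```

The width of 24 mm suggests the pads are on the head (26 mm) rather than the neck (20 mm). I'll open, go 8 mm lower and regrip.

Request:
carry_out:
  motion: [0,0,0,0,0,0,3,0,0,0,0,0,0,4,0,0,0,0,0,0,4,0,0,0,0,0,0.3,4,0,0,0,0,0,0.3,4,0,0,0,0,0,0.2,4,0,0,0,0,0,0,4,0,0,0,0,0,0,4]

```text
time_s: 22.22
tcp_pos: [0.4285, 0.2368, -0.0085]
eef_rot: [180.0, -0.0, -83.5]
contact_force: [-0.9, -0.1, -0.1]
gripper_width: 0.0398
```

Request:
carry_out:
  motion: [0,0,0,0,0,0,3,0,0,0,0,0,0,2.5,0,0,0,0,0,0,2,0,0,0,0,0,0,1.5,0,0,0,0,0,0,1.5,0,0,0,0,0,0,1.5,0,0,0,0,0,0,1.5,0,0,0,0,0,0,1.5]
  grip_force: 25

```text
time_s: 22.88
tcp_pos: [0.4282, 0.2368, -0.0082]
eef_rot: [180.0, -0.0, -83.5]
contact_force: [-5.2, -0.7, 4.5]
gripper_width: 0.024
```

Request:
carry_out:
  motion: [0,0,0,0,0,0,3.2,0,0,0,0,0,0,3.2,0,0,0,0,0,0,3.2,0,0,0,0,0.1,0.2,3.2,0,0,0,0,0,0.2,3.2,0,0,0,0,0,0.1,3.2,0,0,0,0,0,0.1,3.2,0,0,0,0,0,0,3.2]

```text
time_s: 23.55
tcp_pos: [0.4291, 0.2386, -0.0096]
eef_rot: [-179.8, 0.1, -83.4]
contact_force: [-19.3, -4.4, 59.8]
gripper_width: 0.0319
```

Request:
carry_out:
  motion: [0,0,0,0,0,0,2.5,0,0,0,0,0,0,2,0,0,0,0,0,0,1.5,0,0,0,0,0,0,1.5,0,0,0,0,0,0,1.5,0,0,0,0,0,0,1.5]
  grip_force: 25

```text
time_s: 24.05
tcp_pos: [0.4297, 0.2393, -0.0095]
eef_rot: [-179.7, 0.2, -83.4]
contact_force: [-16.3, -2.5, 56.2]
gripper_width: 0.0277
```

Tip contact with the gate block (top at 30 mm) at TCP z ≈ -0.010 confirms an offset of about 40 mm. I'll back up so the grasp point sits at the knob's grip point and regrip.

Request:
carry_out:
  motion: [0,0,0,0,0,-0.4,3.2,0,0,0,0,0,-0.4,3.6,0,0,0,0,0,-0.4,3.6,0,0,0,0,0,-0.2,3.6,0,0,0,0,0,0,3.6,0,0,0,0,0,0,3.6]

```text
time_s: 24.55
tcp_pos: [0.4275, 0.2368, -0.0005]
eef_rot: [180.0, -0.0, -83.5]
contact_force: [-0.1, 0.1, -1.0]
gripper_width: 0.0361
```

Request:
carry_out:
  motion: [0,0,0,0,0,0,3,0,0,0,0,0,0,2.4,0,0,0,0,0,0,1.5,0,0,0,0,0,0,1.5,0,0,0,0,0,0,1.5,0,0,0,0,0,0,1.5,0,0,0,0,0,0,1.5]
  grip_force: 30

```text
time_s: 25.13
tcp_pos: [0.4278, 0.2369, -0.0004]
eef_rot: [-180.0, -0.0, -83.5]
contact_force: [3.9, -0.9, -5.2]
gripper_width: 0.024
```

Request:
carry_out:
  motion: [0,0,0,0,0,-0.2,1.5,0,0,0,0,0,-0.3,1.5,0,0,0,0,0,-0.3,1.5,0,0,0,0,0,-0.3,1.5,0,0,0,0,0,-0.2,1.5,0,0,0,0,0,0,1.5,0,0,0,0,0,0,1.5]

```text
time_s: 25.72
tcp_pos: [0.4277, 0.2369, 0.0126]
eef_rot: [-180.0, 0.0, -83.5]
contact_force: [5.7, 0.2, -8.8]
gripper_width: 0.0239
```

```bash
python3 - <<'E'
from h import *
s=r.get_state(); print(s['tcp_pos'],s['contact_force'],s['gripper_width'])
E
```

```text
[0.42766279 0.23687571 0.01256436] [ 5.67448733  0.22520561 -8.75591285] 0.02387662627133579
```

The pull is 8.8 N, matching the spring at 13 mm of lift. Sliding the gate 40 mm.

Request:
carry_out:
  motion: [0,0,0,0.3,-0.05,0,1.5,0,0,0,0.5,0,0,1.5,0,0,0,0.5,0,0,1.5,0,0,0,0.5,0,0,1.5,0,0,0,0.5,0,0,1.5,0,0,0,0.5,0,0,1.5,0,0,0,0.5,0,0,1.5,0,0,0,0.4,0,0,1.5,0,0,0,0.3,0,0,1.5,0,0,0,0,0,0,1.5,0,0,0,0,0,0,1.5]

```text
time_s: 26.63
tcp_pos: [0.4324, 0.1965, 0.0127]
eef_rot: [180.0, -0.0, -83.5]
contact_force: [2.2, -1.8, -8.3]
gripper_width: 0.0238
```

```bash
python3 - <<'E'
from h import *
s=r.get_state(); print(s['tcp_pos'],s['contact_force'],s['gripper_width'])
a=np.array([.4277,.2369]); d=s['tcp_pos'][:2]-a; print('travel',d@[.1127,-.9936],'lat',d@[.9936,.1127])
O=np.array([.4352,.1757,0]);Y=np.array([-.1127,.9936,0]);X=np.array([.9936,.1127,0])
p=shot('wrist','w12')['pixels'].astype(int); m=((p[...,0]>90)&(p[...,1]<60)&(p[...,2]<60)).astype(np.uint8)
n,l,st,c=cv2.connectedComponentsWithStats(m)
for i in range(1,n):
  if st[i,4]>20:
    x,y,w,h,_=st[i]; q=ray('w12',x+w/2,y+h-w/2,.104)-O; print(st[i].tolist(),(q@X).round(4),(q@Y).round(4))
E
```

```text
[0.43235696 0.196453   0.01265595] [ 2.24049151 -1.84826707 -8.29594511] 0.023829591399313996
travel 0.04071298066845271 lat 6.878119648971726e-05
[303, 46, 25, 25, 468] 0.0019 -0.0742
[305, 155, 22, 25, 432] 0.0018 -0.0388
```

Request:
carry_out:
  motion: [0,0,0,0,0,0.2,1.5,0,0,0,0,0,0.3,1.5,0,0,0,0,0,0.3,1.5,0,0,0,0,0,0.3,1.5,0,0,0,0,0,0.2,1.5,0,0,0,0,0,0,1.5,0,0,0,0,0,0,1.5]

```text
time_s: 27.27
tcp_pos: [0.4324, 0.1971, -0.0004]
eef_rot: [180.0, -0.0, -83.5]
contact_force: [-0.0, -1.8, -5.7]
gripper_width: 0.0236
```

Back at the original height. I'll press down a little more to seat the pin.

Request:
carry_out:
  motion: [0,0,0,0,0,0.1,1.5,0,0,0,0,0,0.05,1.5,0,0,0,0,0,0,1.5,0,0,0,0,0,0,1.5,0,0,0,0,0,0,1.5]

```text
time_s: 27.68
tcp_pos: [0.4326, 0.1973, -0.0008]
eef_rot: [-180.0, 0.0, -83.5]
contact_force: [-4.9, -3.3, 9.1]
gripper_width: 0.0239
```

```bash
python3 - <<'E'
from h import *
s=r.get_state(); print(s['tcp_pos'],s['contact_force'],s['gripper_width'])
shot('scene','s13')
O=np.array([.4352,.1757,0]);Y=np.array([-.1127,.9936,0]);X=np.array([.9936,.1127,0])
p=shot('wrist','w13')['pixels'].astype(int); m=((p[...,0]>90)&(p[...,1]<60)&(p[...,2]<60)).astype(np.uint8)
n,l,st,c=cv2.connectedComponentsWithStats(m)
for i in range(1,n):
  if st[i,4]>20:
    x,y,w,h,_=st[i]; q=ray('w13',x+w/2,y+h-w/2,.104)-O; print(st[i].tolist(),(q@X).round(4),(q@Y).round(4))
E
```

```text
[ 0.43263426  0.19728103 -0.00076157] [-4.90128827 -3.33563004  9.07972105] 0.023920711475103367
[302, 35, 29, 29, 608] 0.0019 -0.0743
[305, 160, 24, 29, 550] 0.0018 -0.0386
```

```bash
python3 - <<'E'
from plant import r
print(r.close_job())
E
```

```text
the job is handed in; nothing more can be done
None
```

I put both bottles in the rack close up to the first one, and moved the gate one hole towards them. The job was handed in at about 27.8 s, still holding the knob; no verdict is reported.

**Bottles:** the last wrist image put bottle_2 and bottle_3 at rack y of about -0.074 and -0.039 m, within 2 mm of the centreline. Bottle_1 was last seen at -0.108 m before the gate moved. I read positions only and took no separate tilt measurement.

**Pin and gate:** I pulled the knob up about 13 mm against 8.8 N, slid the gate about 40 mm and lowered it again. The tool came back to its starting height with the spring force dropping to 5.7 N. A further small push met 9 N of resistance, so I take the pin to be bottomed in the hole.

What did not go as expected:
- **TCP height:** the real fingertips sit about 40 mm above the reported TCP. I missed the first bottle grips because of this and corrected for it. A touch on the gate block confirmed it, but pressed with about 60 N for a moment; the 40 N limit is stated for the arm and gripper body.
- **Knob width:** the fingers closed to 24 mm every time, neither the 20 mm neck nor the 26 mm head. They may be holding the head rather than the neck. By calculation, the grasp point is about 3 mm from the knob's grip point.
- **Final look:** the viewer's 12-picture limit was used up before the end. I could not view a final scene picture, so the last checks rest on image measurements and force readings. I did not re-check where the bystander objects stand.

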